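# Rock the jammed ball out of the bottle neck

## Task

One of the two clear bottles on the mat is open and has a steel ball stuck in its neck, caught on the lips inside. Pick that bottle up by the neck, rock it well over from side to side, along its broader width, until the ball drops down into its body, and stand it upright again about where it stood and let go. Do not lay it flat or turn it over, and leave the capped bottle and the collet chuck alone.

Things in the scene. Friction and masses are not known exactly. Their poses are not given: they have to be found in the camera images.
- bottle: Open clear stiff plastic flask, 0.25 kg, 84 mm broad (y) by 44 mm deep (x); origin: centre of its underside, z up. Straight neck 46 mm (y) by 44 mm (x), from 105 to 172 mm high, good to grip. In the neck, two white lips reach from a wall to the middle: upper from the -y wall (edge 148 mm high), lower from the +y wall (edge 120 mm high). Both slope 12 degrees down to their wall.
- ball_center (a point): Centre of the 16 mm, 17 g dark steel ball. It starts on the upper lip at the -y wall, 154 mm above the bottle's underside, seen through the mouth. Bottle tilted with +y side down by 25 to 40 degrees: it rolls on to the lower lip; then as much with -y side down: it drops into the body, to lie 14 mm above the underside. The wrong tilt first does no harm.
- capped_bottle: Bystander: the same bottle shape with a black square cap (52 mm by 50 mm, top at 192 mm) and a few balls at the bottom; origin at the centre of its underside. It may stand left or right of the open bottle.
- chuck: Bystander: steel collet chuck, 52 mm square and 97 mm high, standing beyond the bottles; origin: centre of its underside. Two loose collets, 33 mm wide, 36 mm high, stand beyond the bottles too.

How it is judged:
On the way:
1. the ball has dropped out of the neck into the body of the bottle (z of ball_center in the frame of bottle between 0 and 0.085 m and distance between ball_center and bottle below 0.1 m), for 0.2 s.
At the end, for the whole second after the job is handed in: The ball lies on the floor of the open bottle (its centre less than 40 mm above the underside), and the bottle stands upright (within 0.1 rad) and still on the mat, within 60 mm of where it started (z of ball_center in the frame of bottle between 0 and 0.04 m and distance between ball_center and bottle below 0.06 m and angle between bottle's own z axis and vertical below 0.1 rad and height (world z) of bottle below 0.006 m and distance of bottle from where it was at the start of the episode below 0.06 m and linear speed of bottle below 0.03 m/s); the robot touches nothing.
It fails at once if the open bottle is laid flat or turned over (tilted more than 1.2 rad) (angle between bottle's own z axis and vertical above 1.2 rad).
It fails at once if the capped bottle is moved by more than 25 mm or tipped by more than 0.5 rad (distance of capped_bottle from where it was at the start of the episode above 0.025 m or angle between capped_bottle's own z axis and vertical above 0.5 rad).
It fails at once if the collet chuck is moved by more than 25 mm (distance of chuck from where it was at the start of the episode above 0.025 m).
It also fails if it takes over 45 s, if anything falls off the work surface, if the arm or the gripper's body presses on something with over 40 N, if the wrist force passes 120 N, or if a joint passes its speed limit or range.

## Robot

A 6-joint arm with a two-finger parallel gripper is mounted at the origin on the work surface. World frame = base frame: x ahead of the robot, y to its left, z up, the work surface at z = 0. Lengths are in m, angles in rad, forces in N, time in s.
With the tool pointing down it reaches from about 0.4 to 0.825 m from the base axis. Payload 7 kg.
Tool frame: the origin (TCP) lies at the very end of the fingers, on their centre line; the grasp point (between the pads) lies 19 mm behind it; z points along the fingers, x is the direction in which the jaws open and shut, and the axes are right-handed (so a half turn about z gives the same grasp; the last joint's range is limited). The gripper opens to 88 mm and grips with 3 to 60 N. Pads are 19 mm wide; open, the fingers measure 130 mm over their backs; the gripper's body (78 mm by 193 mm) begins 47 mm behind the grasp point.
Start: joints at [-0.952, 0.359, 0.012, 0, -1.224, -0.288], TCP at [0.219, -0.638, 0.227] pointing down, gripper open.
Joint ranges: [-3.07, 3.07], [-1.43, 2.12], [-1.02, 1.25], [-3.03, 1.67], [-3.05, -0], [-3.03, 3.03]. Speed limits (rad/s): [2.39, 2.39, 3.01, 3.14, 3.14, 3.14].

## Interface

Orientations are given as [roll, pitch, yaw] about the fixed x, y, z axes, in that order (R = Rz(yaw) Ry(pitch) Rx(roll)).
In Python, from station import telemetry, grab_frame, arm, regions_of, pinpoint gives the robot as it stands. The module is installed in compiled form; this text tells all that it offers.
- The arm moves only by the shell command python3 -m inch 'ROWS' [FORCE]. ROWS is text: rows parted by semicolons, each of 7 numbers parted by spaces: the opening, from 0 (shut) to 1 (fully open), then the shift along the world's x, y, z in cm, then the turn, a rotation vector about the world's x, y, z in degrees. A call has 1 to 12 rows; each row is the pose to reach, as a shift and turn from the pose measured when the call began; what a row does not reach only later rows make up. A row lasts 1/8 s, in which the tool goes at most 62.5 mm and 10.7 degrees, less where a joint would pass 70% of its speed; a pose out of reach is approached as far as the arm can. A call with a gripper value outside its range is refused whole. The fingers move at their own pace and stop on an object; FORCE is the grip in N (left out, the last holds). Time passes only in rows, so rows that repeat a pose let the fingers close. It gives the time, the measured TCP pose, the force and the opening at its end, in the units of the state.
- telemetry.get_state(): the state, without advancing time (a new reading comes with each control period).
- grab_frame(name): name is "side" or "top"; returns a dict with "pixels" (420x560x3 uint8, red, green, blue), "fx", "fy", "cx", "cy" (pixels), "R" (3x3) and "t" (3): a world point X has camera coordinates R X + t. Camera axes: x right, y down, z forward; pixel columns grow to the right and rows downward; lengths in m; the calibration is good to about 2 mm. A picture is of the moment at which its call begins. There is no depth.
- arm.job_done(): hands the job in, once; it reports no verdict.
Trained networks look in the newest picture that a camera, given by its name, has taken for a name from the list of things; names that differ only in an ending like _2 or _b are one class to them, and where a whole thing is asked for, a point or a joint stands for the part that bears it (a point fixed in the world has none). Each returns a list of dicts, best first, with "p" (0 to 1); they miss things now and then, are a little off and sometimes report something else, mostly with a low value. They report only what shows in the picture. A call takes as long as a camera call.
- regions_of(camera, name): "pixels" (420x560 bool, what is visible of it) and "bbox" ([left, top, right, bottom] in pixels, round what is visible of it).
- pinpoint(camera, name): "location" ([column, row] in pixels: a listed point, or the origin of a listed thing).
The state is a dict: "t": time; "q": joint angles; "qd": joint speeds; "joint_efforts": joint torques, N m; "eef_pos": TCP position; "ee_rot": TCP orientation; "force": force on the tool from outside, world axes, zero at the start; "moment": the same for the moment, N m; "width": finger opening in m.
Only numpy, scipy, OpenCV 4.12 (cv2) and the standard library are available. Lean on these libraries where they do the work, as an engineer would, in place of code of your own. Each camera call takes 0.05 s, during which the arm holds its last target. There are 200 camera calls.

## Working session

There is one attempt and no reset: what is moved stays moved. The work goes in short steps, Python scripts to look and compute and a shell command to move; the robot and the scene stay as the last step left them, time stands still between calls to the robot, and variables do not carry over. Pictures are saved under pics/ and viewed, about 8 in all and at most 12, crops included, and the job is handed in when it is done.

```bash
mkdir -p pics; cat > h.py <<'E'
import numpy as np,cv2
from station import telemetry, grab_frame, arm, regions_of, pinpoint
def proj(f,X):
    c=np.array(f["R"])@np.array(X,float)+np.array(f["t"]); return np.array([f["fx"]*c[0]/c[2]+f["cx"],f["fy"]*c[1]/c[2]+f["cy"]])
def ray(f,u,z):
    R=np.array(f["R"]);o=-R.T@np.array(f["t"]);d=R.T@np.array([(u[0]-f["cx"])/f["fx"],(u[1]-f["cy"])/f["fy"],1]);return o+d*(z-o[2])/d[2]
E
python3 - <<'E'
from h import *
s=telemetry.get_state();print(s)
for c in("top","side"):
    f=grab_frame(c);cv2.imwrite(f"pics/{c}0.png",f["pixels"][...,::-1])
    print(c,-np.array(f["R"]).T@np.array(f["t"]),np.round(f["R"],2).tolist())
    for n,z in(("bottle",0),("ball_center",.154),("capped_bottle",0),("chuck",0)):
        print(n,[(np.round(d["location"],1),round(d["p"],2),np.round(ray(f,d["location"],z),4)) for d in pinpoint(c,n)[:3]],[(d["bbox"],round(d["p"],2)) for d in regions_of(c,n)[:2]])
E
```

```text
{'t': 0.0, 'q': array([-9.51893836e-01,  3.59405144e-01,  1.10586967e-02, -3.68733033e-04,
       -1.22410050e+00, -2.88075308e-01]), 'qd': array([ 0.00122269,  0.00157559, -0.00082508, -0.0003175 , -0.00013373,
       -0.00109352]), 'joint_efforts': array([ 4.10064797e-05, -5.82729757e+01,  2.93056798e+01,  6.99726015e+00,
        7.00436009e-03, -1.58500002e-04]), 'eef_pos': array([ 0.21906056, -0.6379428 ,  0.22560746]), 'ee_rot': array([-3.14145600e+00, -1.68109313e-03,  1.90149782e+00]), 'force': array([0.25250384, 0.60870872, 0.8541223 ]), 'moment': array([-0.01462098, -0.01954516, -0.04911334]), 'width': 0.08762146859599176}
top [ 0.48866149 -0.00733443  0.79924147] [[0.01, -1.0, 0.03], [-0.98, -0.02, -0.18], [0.18, -0.03, -0.98]]
bottle [(array([340.8, 256.7]), 0.68, array([ 0.5337, -0.1595,  0.    ]))] [([316.6, 233.1, 380.1, 277.4], 0.9)]
ball_center [(array([365.2, 254.3]), 0.65, array([ 0.5293, -0.1683,  0.154 ]))] []
capped_bottle [(array([197.8, 281.5]), 0.75, array([0.4837, 0.1106, 0.    ]))] []
chuck [(array([263.1, 176.4]), 0.83, array([ 0.6887, -0.0083,  0.    ]))] [([249.6, 147.2, 278.1, 190.2], 0.71)]
side [ 0.27547476 -0.49514073  0.50981687] [[0.83, -0.55, 0.01], [-0.31, -0.48, -0.82], [0.46, 0.68, -0.57]]
bottle [(array([292.3, 320.6]), 0.63, array([ 0.5302, -0.158 ,  0.    ]))] [([259.7, 219.2, 331.7, 344.7], 0.96)]
ball_center [] []
capped_bottle [(array([188.8, 241.2]), 0.97, array([0.4744, 0.1072, 0.    ]))] [([159.1, 144.3, 208.3, 252.7], 0.87)]
chuck [(array([312.7, 234.7]), 0.93, array([ 0.6857, -0.0075,  0.    ]))] [([301.0, 186.8, 334.7, 238.6], 0.79)]
```

```bash
python3 -c "
import cv2,numpy as np
a=cv2.imread('pics/top0.png')[130:300,160:400];b=cv2.imread('pics/side0.png')[130:350,140:350]
a=cv2.resize(a,(400,283),interpolation=2);b=cv2.resize(b,None,fx=1.9,fy=1.9,interpolation=2)
a=cv2.resize(cv2.imread('pics/top0.png')[220:290,300:390],(390,303),interpolation=2)
c=np.zeros((420,800,3),np.uint8);c[:303,:390]=a;c[:b.shape[0],395:395+b.shape[1]]=b
cv2.imwrite('pics/c0.png',c)"
```

```text
(no output)
```

View pics/c0.png

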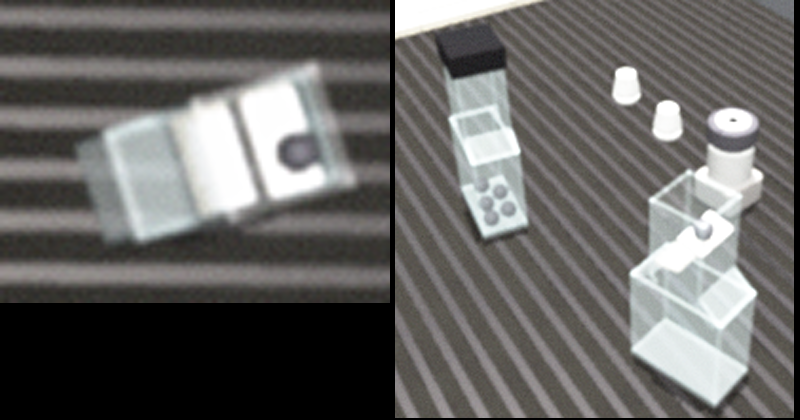

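View pics/top0.png

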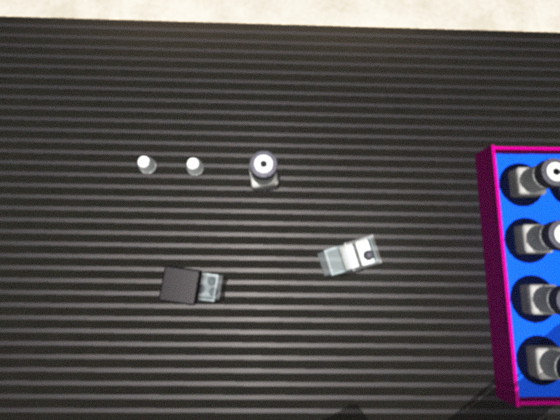

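The open bottle is the right-hand one, with the ball at top pixel (368,255). The capped bottle is at left (185,285) and a tray of chucks at far right. Next I fit the bottle's position and yaw.

```bash
cat > fit.py <<'E'
from h import *
from scipy.optimize import minimize
def sil(f,p):
    m=np.zeros((420,560),np.uint8)
    c,s=np.cos(p[2]),np.sin(p[2])
    for b,d,z0,z1,b1 in((.042,.022,0,.085,.042),(.042,.022,.085,.105,.023),(.023,.022,.105,.172,.023)):
        P=[(d*i,w*j,z) for i in(-1,1) for j in(-1,1) for w,z in((b,z0),(b1,z1))]
        q=np.array([proj(f,(p[0]+c*x-s*y,p[1]+s*x+c*y,z)) for x,y,z in P])
        cv2.fillConvexPoly(m,np.round(cv2.convexHull(q.astype(np.float32))*16).astype(np.int32),1,shift=4)
    return m>0
def fit(p0):
    V=[]
    for c in("top","side"):
        f=grab_frame(c);r=regions_of(c,"bottle")
        if r:V.append((f,np.array(r[0]["pixels"],bool)))
    cost=lambda p,V=V:-np.mean([(sil(f,p)&m).sum()/(sil(f,p)|m).sum() for f,m in V])
    for v in([V]+[[w] for w in V]):
        r=minimize(lambda p:cost(p,v),p0,method="Nelder-Mead",options=dict(initial_simplex=np.array(p0)+np.array([[0,0,0],[.01,0,0],[0,.01,0],[0,0,.15]])))
        print(np.round(r.x,4),np.degrees(r.x[2]).round(1),round(r.fun,3))
if __name__=="__main__": fit([.532,-.158,.26])
E
python3 fit.py
```

```text
[ 0.5331 -0.1587  0.282 ] 16.2 -0.968
[ 0.5331 -0.1587  0.282 ] 16.2 -0.968
```

```bash
python3 -m inch '1 31.4 47.9 0 0 0 -2.7;1 31.4 47.9 0 0 0 -2.7;1 31.4 47.9 0 0 0 -2.7;1 31.4 47.9 0 0 0 -2.7;1 31.4 47.9 0 0 0 -2.7;1 31.4 47.9 0 0 0 -2.7;1 31.4 47.9 0 0 0 -2.7;1 31.4 47.9 0 0 0 -2.7;1 31.4 47.9 0 0 0 -2.7;1 31.4 47.9 0 0 0 -2.7;1 31.4 47.9 0 0 0 -2.7;1 31.4 47.9 0 0 0 -2.7' 30; python3 - <<'E'
from h import *
s=telemetry.get_state();print(s["eef_pos"],s["ee_rot"])
f=grab_frame("side");a=f["pixels"][130:360,170:400,::-1];cv2.imwrite("pics/s1.png",cv2.resize(a,(600,600),interpolation=2))
E
```

```text
t: 2.6
eef_pos: [0.5326, -0.1603, 0.2266]
ee_rot: [-3.141, 0.0, 1.854]
force: [-0.1, -0.7, 0.7]
width: 0.0873
[ 0.53257321 -0.16026357  0.22658461] [-3.14136075e+00  8.34257419e-06  1.85354189e+00]
```

View pics/s1.png

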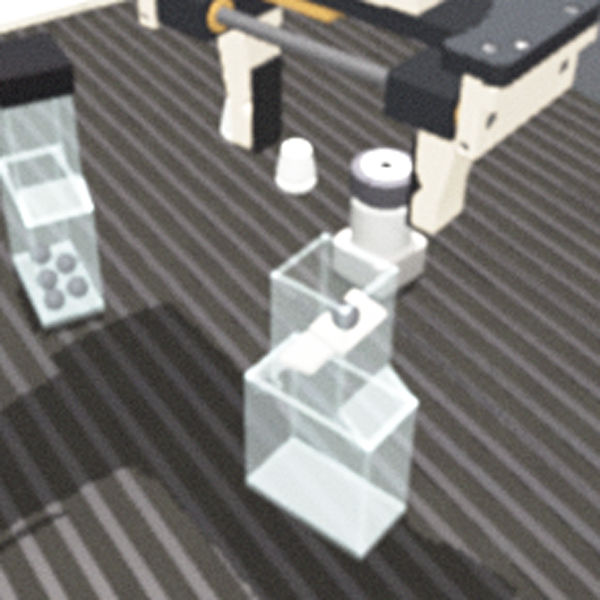

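The open fingers (at (250,90) and (440,180)) straddle the neck well, above it. I go down to TCP height 0.131 and grip the broad-direction walls.

```bash
python3 -m inch '1 0 0.1 -3 0 0 0;1 0 0.1 -6 0 0 0;1 0 0.1 -9 0 0 0;1 0 0.1 -9.5 0 0 0;1 0 0.1 -9.5 0 0 0;0.3 0 0.1 -9.5 0 0 0;0.3 0 0.1 -9.5 0 0 0;0.3 0 0.1 -9.5 0 0 0;0.3 0 0.1 -9.5 0 0 0;0.3 0 0.1 -9.5 0 0 0;0.3 0 0.1 -9.5 0 0 0' 40
```

```text
t: 4.03
eef_pos: [0.5326, -0.1595, 0.1317]
ee_rot: [-3.142, 0.0, 1.853]
force: [0.7, 0.3, -0.1]
width: 0.0461
```

```bash
python3 -m inch '0.3 0 0 3 0 0 0;0.3 0 0 6 0 0 0;0.3 0 0 9 0 0 0;0.3 0 0 10 0 0 0;0.3 0 0 10 -7.7 -2.2 0;0.3 0 0 10 -15.4 -4.4 0;0.3 0 0 10 -23 -6.6 0;0.3 0 0 10 -29 -8.3 0;0.3 0 0 10 -33.6 -9.6 0;0.3 0 0 10 -33.6 -9.6 0;0.3 0 0 10 -33.6 -9.6 0;0.3 0 0 10 -33.6 -9.6 0'; python3 - <<'E'
from h import *
f=grab_frame("side");a=f["pixels"][70:330,150:410,::-1];cv2.imwrite("pics/s2.png",cv2.resize(a,(600,600),interpolation=2))
E
```

```text
t: 5.52
eef_pos: [0.5328, -0.1596, 0.2318]
ee_rot: [-3.14, 0.609, 1.853]
force: [-0.5, -0.7, -1.7]
width: 0.0458
```

View pics/s2.png

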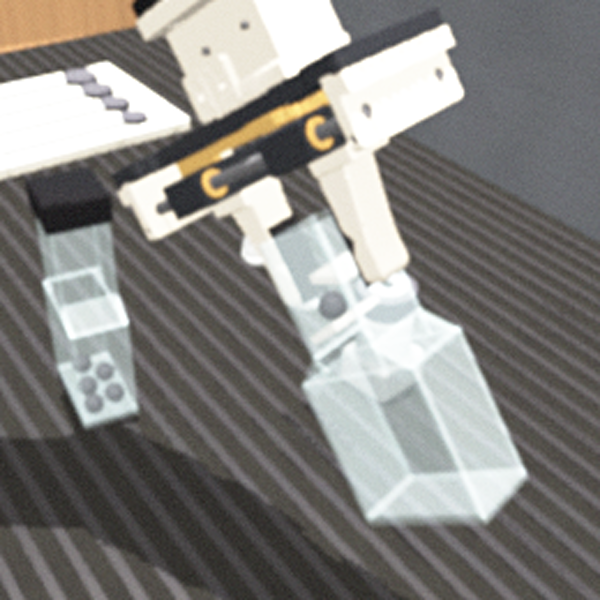

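The bottle is held firmly, tilted +y side down; the ball at (330,305) has rolled off the upper lip to the +y wall, on the lower lip. I now tilt it the other way.

```bash
python3 -m inch '0.3 0 0 0 9 2.6 0;0.3 0 0 0 18 5.2 0;0.3 0 0 0 27 7.7 0;0.3 0 0 0 36 10.3 0;0.3 0 0 0 45 12.9 0;0.3 0 0 0 54 15.5 0;0.3 0 0 0 62 17.8 0;0.3 0 0 0 67.3 19.3 0;0.3 0 0 0 67.3 19.3 0;0.3 0 0 0 67.3 19.3 0;0.3 0 0 0 67.3 19.3 0;0.3 0 0 0 67.3 19.3 0'; python3 - <<'E'
from h import *
f=grab_frame("side");a=f["pixels"][70:330,150:410,::-1];cv2.imwrite("pics/s3.png",cv2.resize(a,(600,600),interpolation=2))
E
```

```text
t: 7.08
eef_pos: [0.5329, -0.1589, 0.2329]
ee_rot: [3.139, -0.611, 1.855]
force: [-0.2, 0.5, -1.8]
width: 0.0458
```

View pics/s3.png

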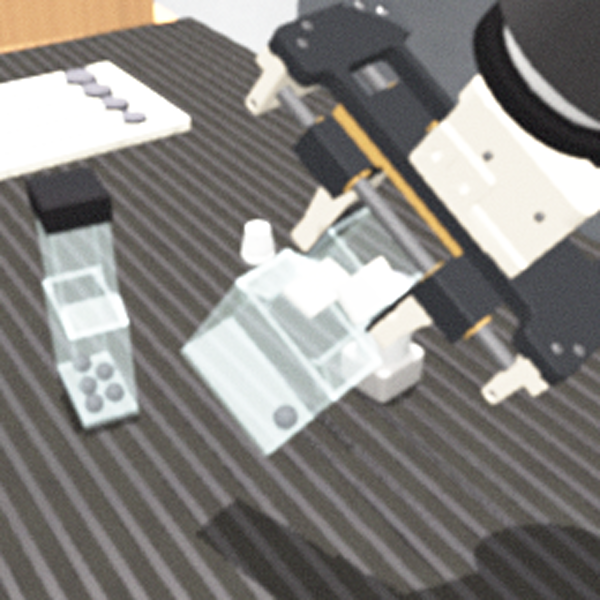

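The ball is in the body at (285,415), near the floor. I bring it back upright and lower it to just above the mat.

```bash
python3 -m inch '0.3 0 0 0 -9 -2.6 0;0.3 0 0 0 -18 -5.2 0;0.3 0 0 0 -27 -7.7 0;0.3 0 0 0 -33.6 -9.6 0;0.3 0 0 0 -33.6 -9.6 0;0.3 0 0 -3 -33.6 -9.6 0;0.3 0 0 -6 -33.6 -9.6 0;0.3 0 0 -8 -33.6 -9.6 0;0.3 0 0 -9 -33.6 -9.6 0;0.3 0 0 -9.5 -33.6 -9.6 0;0.3 0 0 -9.5 -33.6 -9.6 0;0.3 0 0 -9.5 -33.6 -9.6 0'; python3 - <<'E'
from h import *
s=telemetry.get_state();print(s["eef_pos"],s["ee_rot"])
f=grab_frame("side");a=f["pixels"][130:360,170:400,::-1];cv2.imwrite("pics/s4.png",cv2.resize(a,(600,600),interpolation=2))
E
```

```text
t: 8.62
eef_pos: [0.5334, -0.1591, 0.1385]
ee_rot: [3.141, -0.002, 1.854]
force: [1.0, -0.4, -1.8]
width: 0.046
[ 0.53336188 -0.15906521  0.13847953] [ 3.14125274e+00 -1.61158335e-03  1.85361012e+00]
```

View pics/s4.png

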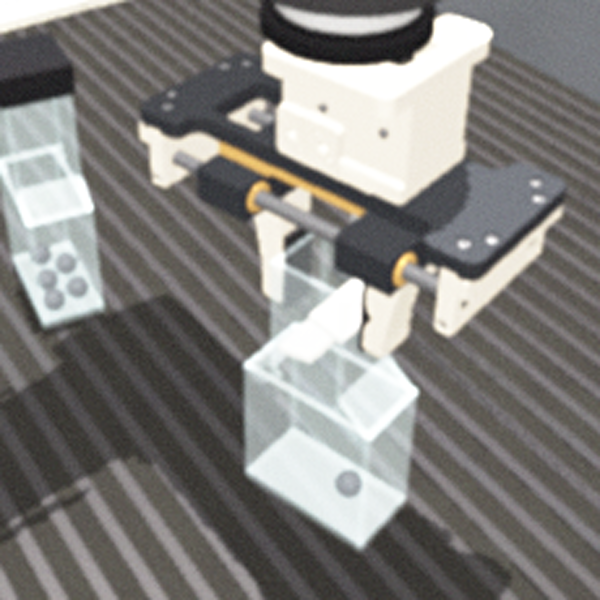

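The bottle is upright with the ball on its floor at (347,483), about 7 mm above the mat. I lower gently.

```bash
python3 -m inch '0.3 0 0 -0.2 0 0 0;0.3 0 0 -0.4 0 0 0;0.3 0 0 -0.6 0 0 0;0.3 0 0 -0.65 0 0 0;0.3 0 0 -0.65 0 0 0;0.3 0 0 -0.65 0 0 0'
```

```text
t: 9.43
eef_pos: [0.5334, -0.159, 0.132]
ee_rot: [3.141, -0.002, 1.854]
force: [0.4, 0.5, -1.4]
width: 0.0456
```

```bash
python3 -m inch '0.3 0 0 -0.03 0 0 0;0.3 0 0 -0.06 0 0 0;0.3 0 0 -0.06 0 0 0;0.3 0 0 -0.06 0 0 0'
```

```text
t: 9.93
eef_pos: [0.5335, -0.159, 0.1317]
ee_rot: [3.141, -0.001, 1.854]
force: [-1.3, 0.7, 2.0]
width: 0.0459
```

Contact shows: force z went from -1.4 to +2.0 N. I release and go straight up.

```bash
python3 -m inch '0.7 0 0 0 0 0 0;0.95 0 0 0 0 0 0;0.95 0 0 0 0 0 0;0.95 0 0 0 0 0 0;0.95 0 0 0 0 0 0;0.95 0 0 3 0 0 0;0.95 0 0 6 0 0 0;0.95 0 0 10 0 0 0;0.95 0 0 13 0 0 0;0.95 0 0 13 0 0 0;0.95 0 0 13 0 0 0;0.95 0 0 13 0 0 0'; python3 - <<'E'
from h import *
import fit
f=grab_frame("side");a=f["pixels"][130:360,170:400,::-1];cv2.imwrite("pics/s5.png",cv2.resize(a,(600,600),interpolation=2))
fit.fit([.532,-.158,.28])
for n in("bottle","capped_bottle","chuck"):
    print(n,[np.round(ray(f,d["location"],0),4) for d in pinpoint("side",n)[:1]])
print("ball",[np.round(ray(f,d["location"],.014),4) for d in pinpoint("side","ball_center")[:2]])
E
```

```text
t: 11.42
eef_pos: [0.5329, -0.159, 0.2605]
ee_rot: [-3.141, -0.002, 1.854]
force: [-0.2, -0.3, -0.4]
width: 0.0836
[ 0.5335 -0.1572  0.2711] 15.5 -0.977
[ 0.5335 -0.1572  0.2711] 15.5 -0.977
bottle [array([ 0.5275, -0.1516,  0.    ])]
capped_bottle [array([0.4785, 0.107 , 0.    ])]
chuck [array([ 0.6848, -0.0084,  0.    ])]
ball []
```

View pics/s5.png

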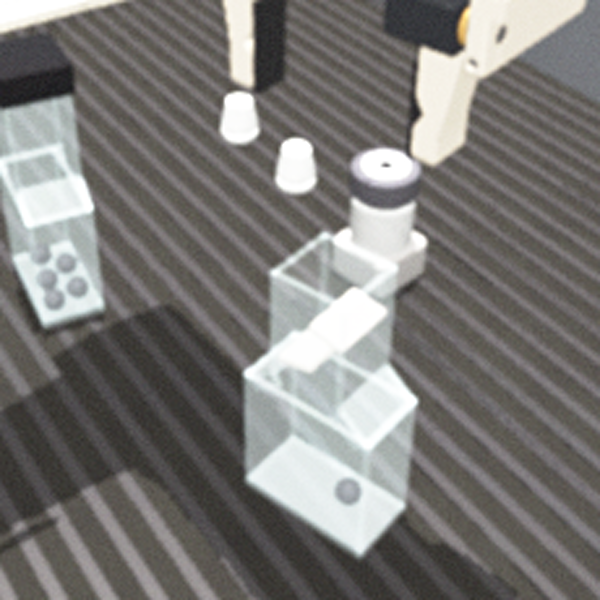

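The bottle stands upright where it was, with the ball on its floor at (347,490). The gripper is clear and the other things have not moved.

```bash
python3 -c "
from station import arm
print(arm.job_done())"
```

```text
the job is handed in; nothing more can be done
None
```

The ball is out of the neck and lying on the floor of the open bottle. The bottle stands upright about where it started, and I handed the job in at about 11.5 s. No verdict is reported.

I gripped the neck at 40 N and lifted the bottle 10 cm. I tilted it 35° with the +y side down, which rolled the ball on to the lower lip. Then I tilted it 35° the other way, which dropped it into the body. I stood the bottle back up, lowered it until the force showed contact, released it and raised the gripper clear.

**Last checks**
- **Position:** the outline fit put the bottle within about 2 mm of its starting place.
- **Picture:** the last view shows the bottle upright, the ball on its floor and the fingers well above.
- **Bystanders:** the capped bottle's and chuck's positions read within about 4 mm of before.

**Checks that failed or disagreed**
- The outline fit had only one camera's mask both times, so nothing cross-checked it.
- The side camera's own estimate of the bottle's position was about 8 mm off the fit, well inside the 60 mm allowed.
- The network did not find the ball at the end, so its place on the floor is judged from the picture alone.

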